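# Shut the decontamination cabinet and give it a shot of spray

## Robot

A 6-joint arm with a two-finger parallel gripper is mounted at the origin on the work surface. World frame = base frame: x ahead of the robot, y to its left, z up, the work surface at z = 0. Lengths are in m, angles in rad, forces in N, time in s.
With the tool pointing down it reaches from about 0.325 to 0.75 m from the base axis. Payload 7.6 kg.
Tool frame: the origin (TCP) lies at the very end of the fingers, on their centre line; the grasp point (between the pads) lies bot.grip_depth behind it (bot.grip_depth is the distance from the TCP to the grasp point, in m); z points along the fingers, y is the direction in which the jaws open and shut (so a half turn about z gives the same grasp; the last joint's range is limited). The gripper opens to 85 mm and grips with 20 to 120 N. Pads are 22 mm wide; open, the fingers measure 114 mm over their backs; the gripper's body (76 mm by 85 mm) begins 54 mm behind the grasp point. The pads swing forward as they close: fully open they stand 13 mm farther back than shut.
Start: joints at [-1.357, 0.052, 1.401, -0, 1.689, -0.07], TCP at [0.147, -0.504, 0.231] pointing down, gripper open.
Joint ranges: [-2.9, 2.9], [-0.91, 2.17], [0.12, 2.37], [-1.06, 4.2], [0.26, 2.73], [-2.93, 2.93]. Speed limits (rad/s): [2.57, 2.57, 3.01, 3.14, 3.14, 3.14].

## Interface

Orientations are given as a rotation vector (axis times angle).
In Python, from bench import monitor, vision, job_done, nets, bot gives the robot as it stands.
- The arm moves only by the tool move_arm, never from a script. Its argument "targets" is a list of rows, each an object of numbers: "tx", "ty", "tz": the shift along the tool's x, y, z in cm; "wx", "wy", "wz": the turn, a rotation vector about the tool's x, y, z in rad. A call has 1 to 5 rows; each row is the pose to reach, as a shift and turn from the pose measured when the call began, along the tool's axes at that moment; what a row does not reach only later rows make up. A row lasts 1/8 s, in which the tool goes at most 62.5 mm and 10.7 degrees, less where a joint would pass 70% of its speed; a pose out of reach is approached as far as the arm can. A call with a gripper value outside its range is refused whole. "hand" is the opening, from 0 (shut) to 1 (fully open), set as the call begins (left out, the last holds). The fingers move at their own pace and stop on an object; "force" is the grip in N (left out, the last holds). Time passes only in rows, so rows that repeat a pose let the fingers close. It gives the time, the measured TCP pose, the force and the opening at its end, in the units of the state.
- monitor.state(): the state, without advancing time (a new reading comes with each control period).
- vision.grab_frame(name): name is "scene" or "top" or "wrist"; returns a dict with "image" (400x640x3 uint8, red, green, blue), "K" (3x3 intrinsics, pixels), "R" (3x3) and "t" (3): a world point X has camera coordinates R X + t. Camera axes: x right, y down, z forward; pixel columns grow to the right and rows downward; lengths in m; the calibration is good to about 2 mm. A picture is of the moment at which its call begins. There is no depth.
- job_done(): hands the job in, once; it reports no verdict.
Trained networks look in the newest picture that a camera, given by its name, has taken for a name from the list of things; names that differ only in an ending like _2 or _b are one class to them, and where a whole thing is asked for, a point or a joint stands for the part that bears it (a point fixed in the world has none). Each returns a list of dicts, best first, with "p" (0 to 1); they miss things now and then, are a little off and sometimes report something else, mostly with a low value. They report only what shows in the picture. A call takes as long as a camera call. They do not tell look-alikes from the thing itself.
- nets.recognise(camera, label): "location" ([x, y, z] in m, in world coordinates, good to about 4 mm: the middle of the surface that is visible of it).
- nets.cut_out(camera, label): "region" (400x640 bool, what is visible of it).
- nets.spot_point(camera, label): "location" ([x, y, z] in m, in world coordinates, good to about 4 mm: a listed point, or the origin of a listed thing).
The state is a dict: "t": time; "q": joint angles; "qvel": joint speeds; "effort": joint torques, N m; "tcp_pos": TCP position; "ee_rot": TCP orientation; "force": force on the tool from outside, world axes, zero at the start; "moment": the same for the moment, N m; "opening": opening from 0.0 (shut) to 1.0 (fully open).
Only numpy, scipy, OpenCV 4.12 (cv2) and the standard library are available. Lean on these libraries where they do the work, as an engineer would, in place of code of your own. Each camera call takes 0.05 s, during which the arm holds its last target. There are 200 camera calls.

## Task

One of the two white specimen-decontamination cabinets on the desk stands open. Push its door shut until it clicks fully home on its catch, then press the sprung nozzle cap of the canister on that same cabinet's roof all the way down and let it spring back up. Do not spray while the door is open, leave the other cabinet's door and cap alone, and leave the pots, label roll and bottle standing where they are.

Things in the scene. Friction and masses are not known exactly. Their poses are not given: they have to be found in the camera images.
- cabinet_open: The one of two like white steel specimen-decontamination cabinets whose door starts open; fixed. 170 deep (x) by 170 wide (y) by 140 high; its front, towards -x, is closed by the door. Origin: centre of its underside; x axis points from front to back, y to the left seen from the robot. A canister stands on its roof at x=+10, y=+10 mm.
- door_open (a joint): Door of cabinet_open: grey frame, clear window, 150 wide, 10 thick, from 14 to 130 mm above the desk. Upright hinge at its left edge seen from the robot (cabinet x=-85, y=+75 mm, on its inner face). Rad: 0 = shut, grows as it swings out; starts 0.6 to 1.2, stays where left. A sprung catch resists from 0.08 rad (about 4 N), then holds it at 0.
- door_open_hinge (a point): Point on the outer face of door_open (the face towards the robot when shut) at its hinged edge, at the top edge. Moves with the door; its x axis is the inward normal of the panel (from outer to inner face), its y axis points along the panel from the free edge to the hinge, z up.
- door_open_edge (a point): Point on the outer face of door_open at its free edge, at the top edge, 150 mm from door_open_hinge. A small round knob, 18 mm across and standing 20 mm out, is 12 mm in from this edge and 54 mm below this point; the rest of the outer face is flat.
- cap_open (a joint): Sprung nozzle cap of the canister on the roof of cabinet_open: white round cap, 28 mm across, 20 high. Value in m: 0 = up, 0.006 = fully down; springs back. Starts to move at 1.5 N, fully down at 5 N.
- cap_open_top (a point): Centre of the top face of that cap, 278 mm above the desk when up; the canister below is 52 mm across, 110 high, of bare aluminium.
- cabinet_shut: The other cabinet, identical in size and canister, its door shut from the start; fixed. Origin and axes as for cabinet_open. Not to be used.
- door_shut (a joint): Door of cabinet_shut, same hinge and values as door_open; starts at 0 (shut) and stays so.
- cap_shut (a joint): Nozzle cap of the canister on cabinet_shut, values as for cap_open; not to be pressed.
- cap_shut_top (a point): Centre of the top face of that other cap.
- pot_open: Loose specimen pot, 38 mm across the lid, 45 high, standing on the roof of cabinet_open near its right rear corner (about x=+50, y=-52 mm in the cabinet's frame). Origin: centre of its underside, 140 mm above the desk.
- pot_shut: The same kind of pot on the roof of cabinet_shut.
- label_roll: Loose roll of paper labels lying flat on the desk in front of the cabinets, 70 mm across, 45 high. Origin: centre of its underside.
- wash_bottle: Loose clear plastic bottle standing to the left of the cabinets, 60 mm across, 130 high. Origin: centre of its underside.
Things that resemble listed ones, but are neither listed nor needed, are in the scene too. Leave any red look-alike of the label_roll alone.

How it is judged:
By the outcome, as a careful person would: the job done as asked, in the order asked, and still so for the second after the job is handed in, with the robot touching nothing.
It also fails if it takes over 40 s, if anything falls off the work surface, if the arm or the gripper's body presses on something with over 40 N, if the wrist force passes 120 N, or if a joint passes its speed limit or range.

## Working session

There is one attempt and no reset: what is moved stays moved. The work goes in short steps, Python scripts to look and compute and a tool call to move; the robot and the scene stay as the last step left them, time stands still between calls to the robot, and variables do not carry over. Pictures are saved under pics/ and viewed, about 8 in all and at most 12, crops included, and the job is handed in when it is done.

Besides the shell and the picture viewer there is one more tool, called after "Call:" as name(argument=value, ...), one argument or row to a line, values as JSON. move_arm: Moves the arm, as the interface text tells. Its arguments: {"type":"object","properties":{"targets":{"type":"array"},"hand":{"type":"number"},"force":{"type":"number"}},"required":["targets"]}

```bash
mkdir -p pics
cat > h.py <<'E'
import numpy as np, cv2
from scipy.spatial.transform import Rotation as Ro
from bench import monitor, vision, job_done, nets, bot
def save(f,n): cv2.imwrite('pics/'+n, f['image'][:,:,::-1])
def px(f,X):
    c=f['R']@np.array(X)+f['t']; p=f['K']@c; return (p[:2]/p[2]).round().astype(int).tolist()
def tool(target, rot=None):
    s=monitor.state(); R=Ro.from_rotvec(s['ee_rot'])
    d=R.inv().apply(np.array(target)-s['tcp_pos'])*100
    w=(R.inv()*rot).as_rotvec() if rot is not None else np.zeros(3)
    return d.round(2), w.round(3)
E
python3 - <<'E'
from h import *
s=monitor.state(); print(s['ee_rot'],Ro.from_rotvec(s['ee_rot']).as_matrix().round(2), bot.grip_depth)
for c in ('scene','top'):
    f=vision.grab_frame(c); save(f,c+'1.png')
    for l in ('door_open_hinge','door_open_edge','cap_open_top','cabinet_open','label_roll','wash_bottle','pot_open'):
        for r in nets.spot_point(c,l)[:3]: print(c,l,np.round(r['location'],3),round(r['p'],2),px(f,r['location']))
E
```

```text
[-3.10846981e+00 -4.44022043e-01  1.27469685e-04] [[ 0.96  0.28 -0.  ]
 [ 0.28 -0.96  0.  ]
 [ 0.   -0.   -1.  ]] 0.0187
scene door_open_hinge [0.546 0.242 0.127] 0.66 [370, 174]
scene door_open_edge [0.451 0.127 0.129] 0.73 [319, 185]
scene cabinet_open [ 0.643  0.171 -0.   ] 0.86 [383, 233]
scene label_roll [ 0.31  -0.135  0.   ] 0.89 [223, 254]
scene label_roll [0.406 0.032 0.005] 0.88 [288, 228]
scene label_roll [ 0.424 -0.091 -0.003] 0.85 [266, 263]
scene wash_bottle [ 0.48   0.382 -0.005] 0.8 [369, 169]
scene pot_open [0.705 0.12  0.14 ] 0.82 [403, 226]
top door_open_hinge [0.546 0.244 0.128] 0.54 [246, 186]
top door_open_edge [0.45  0.129 0.128] 0.51 [291, 225]
top cap_open_top [0.655 0.18  0.28 ] 0.5 [266, 127]
top cabinet_open [ 0.645  0.176 -0.   ] 0.7 [279, 158]
top cabinet_open [0.711 0.124 0.14 ] 0.16 [296, 121]
top label_roll [ 0.317 -0.135 -0.001] 0.94 [388, 278]
top label_roll [ 0.422 -0.091 -0.002] 0.69 [372, 239]
top label_roll [0.405 0.024 0.   ] 0.63 [331, 245]
top wash_bottle [0.484 0.386 0.003] 0.89 [202, 213]
top pot_open [0.712 0.12  0.137] 0.56 [297, 121]
top pot_open [0.546 0.243 0.128] 0.18 [247, 186]
```

View pics/scene1.png

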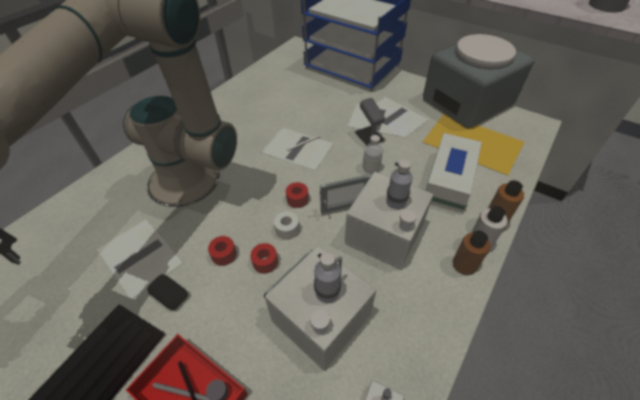

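View pics/top1.png

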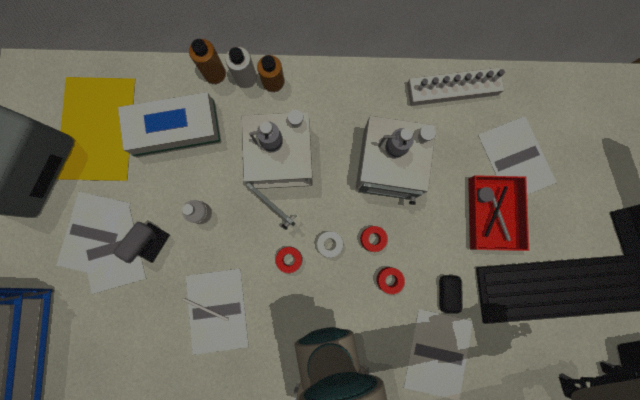

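Candidates:
- **Cabinets:** the left one at top (278,150) has its door swung out, with the door at (270,205). The right one at (397,157) is shut.
- **Caps:** left (266,127), right (404,135).
- **Rolls:** the white one at (329,243) is the real roll. The red ones at (289,260), (374,239) and (391,281) are look-alikes.

I choose the left cabinet and its cap, and will check that in one close crop.

Run:
```python
from h import *
i=cv2.imread('pics/top1.png')[90:290,180:450]; cv2.imwrite('pics/crop2.png',cv2.resize(i,None,fx=2.9,fy=2.9,interpolation=cv2.INTER_CUBIC))
```

```text
(no output)
```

View pics/crop2.png

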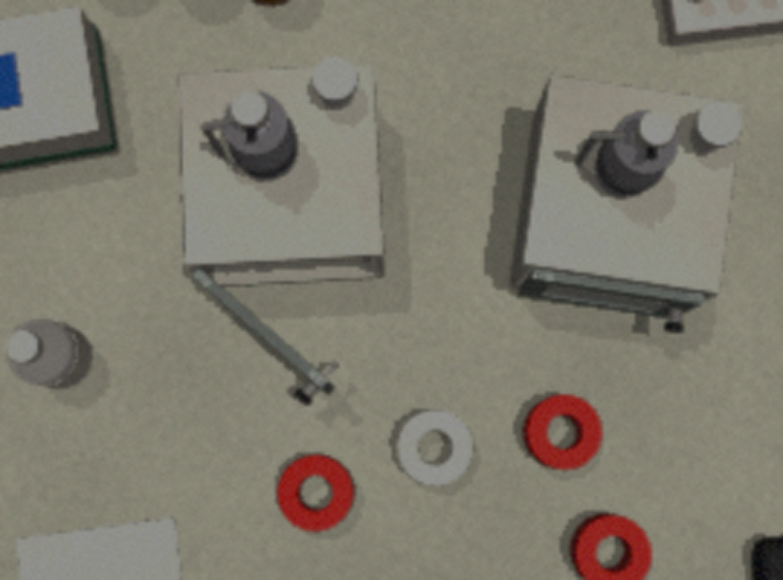

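Call:
move_arm(
  targets=[
    {"tz": -4, "wz": 0.15},
    {"tz": -8, "wz": 0.283},
    {"tz": -8, "wz": 0.283},
  ],
  hand=0,
)

```text
schema error: expected keys tx, ty, tz, wx, wy, wz
```

The crop confirms it. The left cabinet's door hangs open from (205,275) to (325,385) with its knob at (305,395), and its cap is at (248,110). The right cabinet's door is flush, and the white roll is at (435,447).

Call:
move_arm(
  targets=[
    {"tx": 0, "ty": 0, "tz": -4, "wx": 0, "wy": 0, "wz": 0.15},
    {"tx": 0, "ty": 0, "tz": -8, "wx": 0, "wy": 0, "wz": 0.283},
    {"tx": 0, "ty": 0, "tz": -8, "wx": 0, "wy": 0, "wz": 0.283},
  ],
  hand=0,
)

```text
t: 1.18
tcp_pos: [0.1472, -0.5049, 0.3153]
ee_rot: [3.135, 0.0, 0.002]
force: [0.1, -0.3, 0.0]
opening: 0.378
```

Call:
move_arm(
  targets=[
    {"tx": 4, "ty": -4.5, "tz": 0, "wx": 0, "wy": 0, "wz": 0},
    {"tx": 8, "ty": -9, "tz": 0, "wx": 0, "wy": 0, "wz": 0},
    {"tx": 12, "ty": -13.5, "tz": 0, "wx": 0, "wy": 0, "wz": 0},
    {"tx": 16, "ty": -18, "tz": 0, "wx": 0, "wy": 0, "wz": 0},
    {"tx": 20, "ty": -22.5, "tz": 0, "wx": 0, "wy": 0, "wz": 0},
  ],
)

```text
t: 1.8
tcp_pos: [0.348, -0.2781, 0.313]
ee_rot: [3.135, 0.001, 0.001]
force: [1.5, -0.3, -0.8]
opening: 0.003
```

Call:
move_arm(
  targets=[
    {"tx": 1, "ty": -6, "tz": 0, "wx": 0, "wy": 0, "wz": 0},
    {"tx": 2, "ty": -12, "tz": 0, "wx": 0, "wy": 0, "wz": 0},
    {"tx": 3, "ty": -18, "tz": 0, "wx": 0, "wy": 0, "wz": 0},
    {"tx": 4, "ty": -24, "tz": 0, "wx": 0, "wy": 0, "wz": 0},
    {"tx": 5, "ty": -30, "tz": 0, "wx": 0, "wy": 0, "wz": 0},
  ],
)

```text
t: 2.42
tcp_pos: [0.3974, 0.0239, 0.3102]
ee_rot: [3.135, 0.003, 0.0]
force: [1.8, -0.7, 0.8]
opening: 0.001
```

Run:
```python
from h import *
s=monitor.state(); print(s['tcp_pos'].round(4) if hasattr(s['tcp_pos'],'round') else s['tcp_pos'],np.round(s['q'],2))
```

```text
[0.3974 0.0239 0.3102] [-0.03 -0.31  1.58 -0.01  1.88  1.54]
```

Call:
move_arm(
  targets=[
    {"tx": 1, "ty": -6, "tz": 0, "wx": 0, "wy": 0, "wz": 0},
    {"tx": 2, "ty": -12, "tz": 0, "wx": 0, "wy": 0, "wz": 0},
    {"tx": 3.8, "ty": -18, "tz": 0, "wx": 0, "wy": 0, "wz": 0},
    {"tx": 3.8, "ty": -18, "tz": 5, "wx": 0, "wy": 0, "wz": 0},
    {"tx": 3.8, "ty": -18, "tz": 10, "wx": 0, "wy": 0, "wz": 0},
  ],
)

```text
t: 3.05
tcp_pos: [0.4347, 0.2041, 0.2066]
ee_rot: [3.135, 0.008, -0.001]
force: [0.7, 0.6, -1.0]
opening: 0.001
```

Call:
move_arm(
  targets=[
    {"tx": 0, "ty": 0, "tz": 4, "wx": 0, "wy": 0, "wz": 0},
    {"tx": 0, "ty": 0, "tz": 8, "wx": 0, "wy": 0, "wz": 0},
    {"tx": 0, "ty": 0, "tz": 10.5, "wx": 0, "wy": 0, "wz": 0},
    {"tx": 0, "ty": 0, "tz": 10.5, "wx": 0, "wy": 0, "wz": 0},
  ],
)

```text
t: 3.55
tcp_pos: [0.4329, 0.2027, 0.0989]
ee_rot: [3.133, 0.009, -0.01]
force: [0.1, -0.4, -0.3]
opening: -0.002
```

Run:
```python
from h import *
s=monitor.state(); print(np.round(s['tcp_pos'],4),np.round(s['q'],2),np.round(s['force'],1))
for c in ('scene','top'):
    f=vision.grab_frame(c); save(f,c+'3.png')
    for l in ('door_open_hinge','door_open_edge','cap_open_top'):
        for r in nets.spot_point(c,l)[:2]: print(c,l,np.round(r['location'],3),round(r['p'],2),px(f,r['location']))
i=cv2.imread('pics/top3.png')[90:290,180:450]; cv2.imwrite('pics/crop3.png',cv2.resize(i,None,fx=2.9,fy=2.9,interpolation=cv2.INTER_CUBIC))
```

```text
[0.4329 0.2027 0.0989] [ 0.36  0.01  1.71 -0.01  1.43  1.93] [ 0.1 -0.4 -0.3]
scene door_open_hinge [0.548 0.244 0.13 ] 0.84 [371, 173]
scene door_open_hinge [0.655 0.178 0.276] 0.39 [404, 164]
scene door_open_edge [0.452 0.127 0.132] 0.79 [319, 184]
scene cap_open_top [0.657 0.182 0.277] 0.52 [405, 163]
top door_open_hinge [0.547 0.247 0.132] 0.62 [245, 185]
top door_open_edge [0.452 0.129 0.131] 0.54 [291, 224]
top cap_open_top [0.656 0.179 0.282] 0.62 [267, 126]
```

View pics/crop3.png

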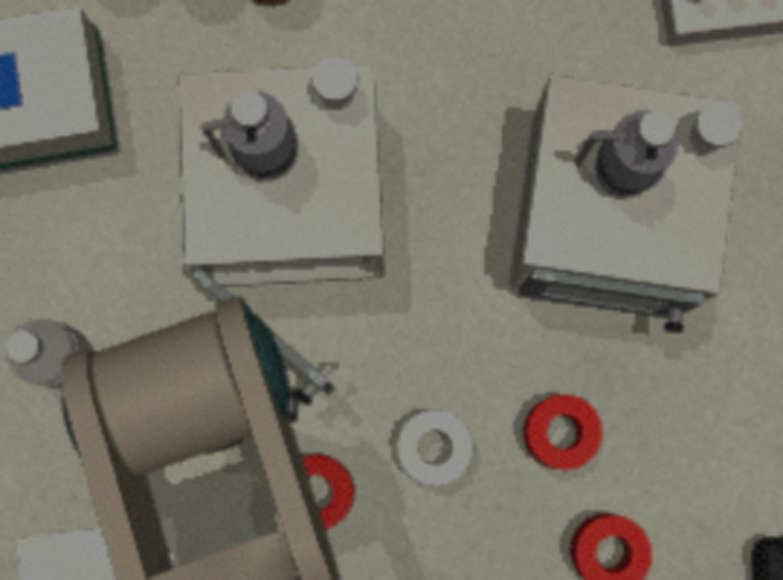

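Call:
move_arm(
  targets=[
    {"tx": 1.6, "ty": 1.7, "tz": 0, "wx": 0, "wy": 0, "wz": 0},
    {"tx": 3.1, "ty": 3.3, "tz": 0, "wx": 0, "wy": 0, "wz": 0},
    {"tx": 4.4, "ty": 4.5, "tz": 0, "wx": 0, "wy": 0, "wz": 0},
    {"tx": 5.6, "ty": 5.6, "tz": 0, "wx": 0, "wy": 0, "wz": 0},
    {"tx": 6.7, "ty": 6.2, "tz": 0, "wx": 0, "wy": 0, "wz": 0},
  ],
)

```text
t: 4.58
tcp_pos: [0.503, 0.1414, 0.1029]
ee_rot: [3.135, 0.007, 0.001]
force: [-0.1, 0.6, -0.7]
opening: 0.002
```

Call:
move_arm(
  targets=[
    {"tx": 0.8, "ty": 0.5, "tz": 0, "wx": 0, "wy": 0, "wz": 0},
    {"tx": 1.6, "ty": 0.9, "tz": 0, "wx": 0, "wy": 0, "wz": 0},
    {"tx": 1.6, "ty": 0.9, "tz": 0, "wx": 0, "wy": 0, "wz": 0},
  ],
)

```text
t: 4.95
tcp_pos: [0.5195, 0.1322, 0.1029]
ee_rot: [3.135, 0.007, 0.001]
force: [-0.3, -0.4, 0.1]
opening: -0.004
```

Run:
```python
from h import *
s=monitor.state(); print(np.round(s['tcp_pos'],4),np.round(s['force'],1))
for c in ('scene','top'):
    f=vision.grab_frame(c); save(f,c+'4.png')
    for l in ('door_open_hinge','door_open_edge'):
        for r in nets.spot_point(c,l)[:2]: print(c,l,np.round(r['location'],3),round(r['p'],2),px(f,r['location']))
i=cv2.imread('pics/top4.png')[90:290,180:450]; j=cv2.imread('pics/scene4.png')[100:300,220:490]
cv2.imwrite('pics/crop4.png',cv2.resize(np.vstack([i,j]),None,fx=1.5,fy=1.5,interpolation=cv2.INTER_CUBIC))
```

```text
[0.5195 0.1322 0.1029] [-0.3 -0.4  0.1]
scene door_open_hinge [0.544 0.238 0.129] 0.67 [368, 174]
scene door_open_edge [0.526 0.09  0.134] 0.96 [335, 204]
```

View pics/crop4.png

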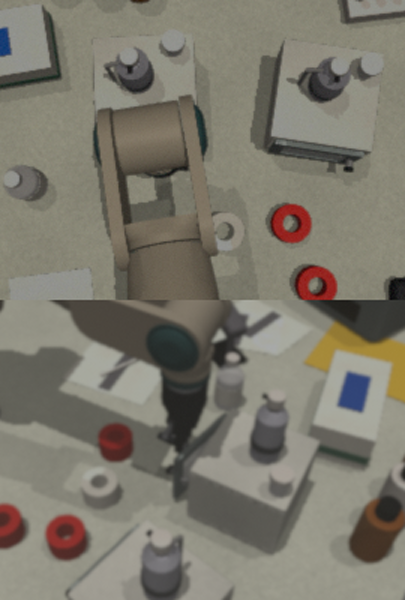

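The picture shows the door following the fingers, now about 0.12 rad open. The free edge is at (180,490) in the crop, and the canister and pots are untouched.

Call:
move_arm(
  targets=[
    {"tx": 0.6, "ty": 0.2, "tz": 0, "wx": 0, "wy": 0, "wz": 0},
    {"tx": 1.2, "ty": 0.3, "tz": 0, "wx": 0, "wy": 0, "wz": 0},
    {"tx": 1.8, "ty": 0.4, "tz": 0, "wx": 0, "wy": 0, "wz": 0},
  ],
)

```text
t: 5.62
tcp_pos: [0.5367, 0.1289, 0.103]
ee_rot: [3.136, 0.008, -0.002]
force: [-6.2, 2.6, 3.6]
opening: 0.002
```

Call:
move_arm(
  targets=[
    {"tx": 0.3, "ty": 0, "tz": 0, "wx": 0, "wy": 0, "wz": 0},
    {"tx": 0.5, "ty": 0, "tz": 0, "wx": 0, "wy": 0, "wz": 0},
    {"tx": 0.5, "ty": 0, "tz": 0, "wx": 0, "wy": 0, "wz": 0},
  ],
)

```text
t: 6.0
tcp_pos: [0.5419, 0.1288, 0.1029]
ee_rot: [3.136, 0.008, -0.002]
force: [-0.1, -0.1, 0.5]
opening: 0.007
```

Call:
move_arm(
  targets=[
    {"tx": 0.2, "ty": 0, "tz": 0, "wx": 0, "wy": 0, "wz": 0},
    {"tx": 0.3, "ty": 0, "tz": 0, "wx": 0, "wy": 0, "wz": 0},
  ],
)

```text
t: 6.25
tcp_pos: [0.5431, 0.1289, 0.1028]
ee_rot: [3.135, 0.008, -0.01]
force: [-15.5, -1.0, 7.4]
opening: -0.002
```

Call:
move_arm(
  targets=[
    {"tx": 0.2, "ty": 0, "tz": 0, "wx": 0, "wy": 0, "wz": 0},
    {"tx": 0.3, "ty": 0, "tz": 0, "wx": 0, "wy": 0, "wz": 0},
  ],
)

```text
t: 6.5
tcp_pos: [0.5431, 0.1289, 0.1029]
ee_rot: [3.134, 0.009, -0.024]
force: [-22.2, -1.9, 12.9]
opening: -0.0
```

Hard stop at x=0.543, so the door is home. Now I back off, rise and look.

Call:
move_arm(
  targets=[
    {"tx": -3, "ty": 0, "tz": 0, "wx": 0, "wy": 0, "wz": 0},
    {"tx": -7, "ty": 0, "tz": 0, "wx": 0, "wy": 0, "wz": 0},
    {"tx": -9, "ty": 0, "tz": -5, "wx": 0, "wy": 0, "wz": 0},
    {"tx": -9, "ty": 0, "tz": -11, "wx": 0, "wy": 0, "wz": 0},
    {"tx": -9, "ty": 0, "tz": -17, "wx": 0, "wy": 0, "wz": 0},
  ],
)

```text
t: 7.12
tcp_pos: [0.4552, 0.1295, 0.2763]
ee_rot: [3.135, 0.01, -0.022]
force: [0.3, 0.7, 0.2]
opening: 0.002
```

Call:
move_arm(
  targets=[
    {"tx": 0, "ty": 0, "tz": -4, "wx": 0, "wy": 0, "wz": 0},
    {"tx": 0, "ty": 0, "tz": -6, "wx": 0, "wy": 0, "wz": 0},
    {"tx": 0, "ty": 0, "tz": -6, "wx": 0, "wy": 0, "wz": 0},
  ],
)

```text
t: 7.5
tcp_pos: [0.4565, 0.13, 0.3379]
ee_rot: [3.135, 0.01, -0.017]
force: [-0.5, -0.2, -0.6]
opening: 0.001
```

Run:
```python
from h import *
s=monitor.state(); print(np.round(s['tcp_pos'],4),np.round(s['force'],1),np.round(s['q'],2))
for c in ('scene','top','wrist'):
    f=vision.grab_frame(c); save(f,c+'5.png')
    for l in ('door_open_hinge','door_open_edge','cap_open_top'):
        for r in nets.spot_point(c,l)[:2]: print(c,l,np.round(r['location'],3),round(r['p'],2),px(f,r['location']))
i=cv2.imread('pics/top5.png')[90:290,180:450]; j=cv2.imread('pics/scene5.png')[100:300,220:490]; k=cv2.resize(cv2.imread('pics/wrist5.png'),(270,169))
cv2.imwrite('pics/crop5.png',cv2.resize(np.hstack([np.vstack([i,k]),np.vstack([j,np.zeros((169,270,3),np.uint8)])]),None,fx=1.48,fy=1.48,interpolation=cv2.INTER_CUBIC))
```

```text
[0.4565 0.13   0.3379] [-0.5 -0.2 -0.6] [ 0.2  -0.08  1.32 -0.    1.91  1.77]
scene door_open_hinge [0.545 0.235 0.127] 0.46 [368, 175]
scene door_open_edge [0.557 0.089 0.133] 0.5 [344, 210]
scene door_open_edge [0.656 0.181 0.276] 0.34 [404, 163]
scene cap_open_top [0.653 0.179 0.275] 0.69 [403, 164]
top cap_open_top [0.654 0.178 0.28 ] 0.54 [267, 128]
wrist door_open_hinge [0.548 0.237 0.13 ] 0.78 [203, 75]
wrist door_open_edge [0.553 0.088 0.135] 0.64 [359, 70]
```

View pics/crop5.png

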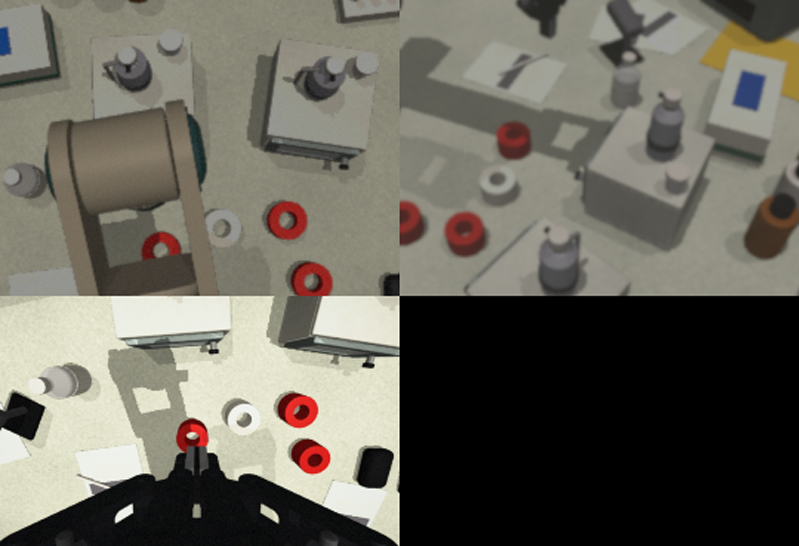

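Door flush in the wrist view, its edge at (215,345) like the other cabinet's, and the roll, bottle and pots are standing as before. Next is the cap at about (0.655, 0.180, 0.278).

Call:
move_arm(
  targets=[
    {"tx": 5, "ty": -1.3, "tz": 0, "wx": 0, "wy": 0, "wz": 0},
    {"tx": 10, "ty": -2.5, "tz": 0, "wx": 0, "wy": 0, "wz": 0},
    {"tx": 15, "ty": -3.8, "tz": 0, "wx": 0, "wy": 0, "wz": 0},
    {"tx": 19.9, "ty": -5, "tz": 0, "wx": 0, "wy": 0, "wz": 0},
    {"tx": 19.9, "ty": -5, "tz": 0, "wx": 0, "wy": 0, "wz": 0},
  ],
)

```text
t: 8.72
tcp_pos: [0.6575, 0.1817, 0.3249]
ee_rot: [3.132, 0.009, -0.038]
force: [-1.2, 0.3, -1.0]
opening: -0.001
```

Run:
```python
from h import *
print(*tool([.655,.18,.285]))
s=monitor.state(); print(np.round(s['tcp_pos'],4),np.round(s['force'],1),np.round(s['q'],2))
```

```text
[-0.16  0.13  4.  ] [0. 0. 0.]
[0.6575 0.1817 0.3249] [-1.2  0.3 -1. ] [ 0.22  0.57  0.58 -0.    2.01  1.78]
```

Call:
move_arm(
  targets=[
    {"tx": -0.2, "ty": 0.1, "tz": 2, "wx": 0, "wy": 0, "wz": 0},
    {"tx": -0.2, "ty": 0.1, "tz": 3.9, "wx": 0, "wy": 0, "wz": 0},
    {"tx": -0.2, "ty": 0.1, "tz": 3.9, "wx": 0, "wy": 0, "wz": 0},
  ],
)

```text
t: 9.1
tcp_pos: [0.6535, 0.1801, 0.2853]
ee_rot: [3.132, 0.009, -0.042]
force: [0.3, -0.7, -0.1]
opening: -0.0
```

Call:
move_arm(
  targets=[
    {"tx": 0, "ty": 0, "tz": 0.3, "wx": 0, "wy": 0, "wz": 0},
    {"tx": 0, "ty": 0, "tz": 0.6, "wx": 0, "wy": 0, "wz": 0},
  ],
)

```text
t: 9.35
tcp_pos: [0.6533, 0.18, 0.2808]
ee_rot: [3.132, 0.009, -0.038]
force: [0.6, -0.5, 0.5]
opening: 0.0
```

Run:
```python
from h import *
s=monitor.state(); print(np.round(s['tcp_pos'],4),np.round(s['force'],1))
f=vision.grab_frame('scene'); print(px(f,s['tcp_pos'])); save(f,'scene6.png')
g=vision.grab_frame('wrist'); print(px(g,s['tcp_pos']))
i=cv2.resize(f['image'][110:230,330:470,::-1],(700,600),interpolation=cv2.INTER_CUBIC)
cv2.imwrite('pics/crop6.png',i)
```

```text
[0.6533 0.18   0.2808] [ 0.6 -0.5  0.5]
[404, 162]
[317, 256]
```

View pics/crop6.png

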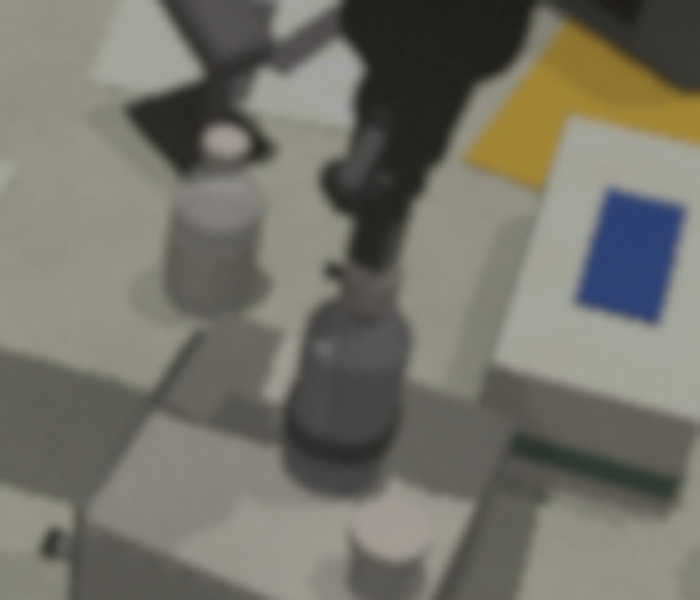

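The fingertips sit centred on the cap at (370,270) in the crop. Pressing now.

Call:
move_arm(
  targets=[
    {"tx": 0, "ty": 0, "tz": 0.3, "wx": 0, "wy": 0, "wz": 0},
    {"tx": 0, "ty": 0, "tz": 0.6, "wx": 0, "wy": 0, "wz": 0},
    {"tx": 0, "ty": 0, "tz": 0.6, "wx": 0, "wy": 0, "wz": 0},
  ],
)

```text
t: 9.82
tcp_pos: [0.6533, 0.18, 0.2741]
ee_rot: [3.132, 0.009, -0.039]
force: [1.4, 0.1, 3.9]
opening: 0.001
```

Call:
move_arm(
  targets=[
    {"tx": 0, "ty": 0, "tz": 0.3, "wx": 0, "wy": 0, "wz": 0},
    {"tx": 0, "ty": 0, "tz": 0.3, "wx": 0, "wy": 0, "wz": 0},
  ],
)

```text
t: 10.07
tcp_pos: [0.6533, 0.18, 0.2722]
ee_rot: [3.133, 0.009, -0.036]
force: [-0.2, -0.4, 6.3]
opening: -0.002
```

Call:
move_arm(
  targets=[
    {"tx": 0, "ty": 0, "tz": 0.2, "wx": 0, "wy": 0, "wz": 0},
    {"tx": 0, "ty": 0, "tz": 0.3, "wx": 0, "wy": 0, "wz": 0},
    {"tx": 0, "ty": 0, "tz": 0.3, "wx": 0, "wy": 0, "wz": 0},
  ],
)

```text
t: 10.45
tcp_pos: [0.6534, 0.18, 0.272]
ee_rot: [3.133, 0.01, -0.03]
force: [-1.2, -1.1, 10.8]
opening: 0.005
```

Hard stop at 0.272, exactly 6 mm below the cap's up height, with 10.8 N. Releasing: straight up, then back clear.

Call:
move_arm(
  targets=[
    {"tx": 0, "ty": 0, "tz": -2, "wx": 0, "wy": 0, "wz": 0},
    {"tx": 0, "ty": 0, "tz": -5, "wx": 0, "wy": 0, "wz": 0},
    {"tx": -3, "ty": 0, "tz": -7, "wx": 0, "wy": 0, "wz": 0},
    {"tx": -9, "ty": 0, "tz": -7, "wx": 0, "wy": 0, "wz": 0},
    {"tx": -15, "ty": 0, "tz": -7, "wx": 0, "wy": 0, "wz": 0},
  ],
)

```text
t: 11.08
tcp_pos: [0.503, 0.1795, 0.3438]
ee_rot: [3.133, 0.009, -0.033]
force: [-0.4, 1.8, 1.0]
opening: -0.005
```

Call:
move_arm(
  targets=[
    {"tx": -5, "ty": 0, "tz": 0, "wx": 0, "wy": 0, "wz": 0},
    {"tx": -10, "ty": 0, "tz": 0, "wx": 0, "wy": 0, "wz": 0},
    {"tx": -10, "ty": 0, "tz": 0, "wx": 0, "wy": 0, "wz": 0},
  ],
)

```text
t: 11.45
tcp_pos: [0.4007, 0.179, 0.3464]
ee_rot: [3.134, 0.012, -0.031]
force: [-0.2, 0.2, 1.4]
opening: -0.0
```

Run:
```python
from h import *
s=monitor.state(); print(np.round(s['tcp_pos'],4),np.round(s['force'],1))
for c in ('scene','top'):
    f=vision.grab_frame(c); save(f,c+'7.png')
    for l in ('door_open_hinge','door_open_edge','cap_open_top','label_roll','wash_bottle','pot_open'):
        for r in nets.spot_point(c,l)[:3]: print(c,l,np.round(r['location'],3),round(r['p'],2))
i=cv2.imread('pics/top7.png')[90:290,180:450]; j=cv2.imread('pics/scene7.png')[100:300,220:490]
cv2.imwrite('pics/crop7.png',cv2.resize(np.hstack([i,j]),None,fx=1.48,fy=1.48,interpolation=cv2.INTER_CUBIC))
```

```text
[0.4007 0.179  0.3464] [-0.2  0.2  1.4]
scene door_open_hinge [0.545 0.239 0.131] 0.45
scene door_open_edge [0.559 0.088 0.133] 0.66
scene cap_open_top [0.656 0.18  0.278] 0.52
scene label_roll [ 0.31  -0.136 -0.003] 0.93
scene label_roll [ 0.421 -0.094  0.001] 0.76
scene label_roll [0.405 0.029 0.004] 0.71
scene wash_bottle [ 0.482  0.384 -0.002] 0.95
scene pot_open [0.708 0.121 0.139] 0.74
top door_open_hinge [0.544 0.236 0.128] 0.68
top door_open_edge [0.554 0.086 0.129] 0.88
top cap_open_top [0.655 0.181 0.28 ] 0.42
top label_roll [ 0.406  0.021 -0.001] 0.97
top label_roll [ 0.312 -0.138  0.002] 0.86
top label_roll [0.36  0.134 0.001] 0.74
top wash_bottle [0.478 0.383 0.003] 0.5
top pot_open [0.708 0.122 0.136] 0.77
```

View pics/crop7.png

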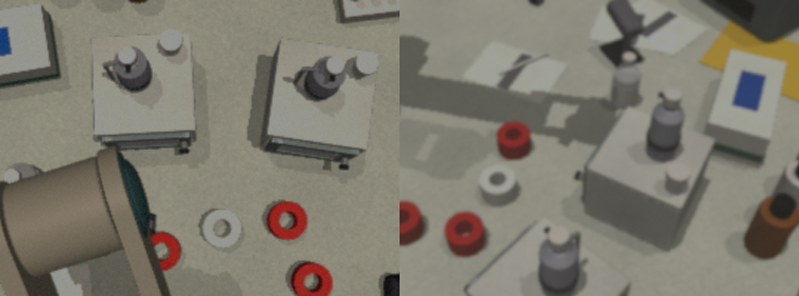

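The door is flush at (145,140), the cap is back up at (125,57), and the loose things are where they were. Handing in.

```bash
python3 -c "
from bench import job_done; print(job_done())"
```

```text
the job is handed in; nothing more can be done
None
```

I shut the open (left) cabinet's door and then pressed its canister cap once. The job was handed in at about 11.5 s of the 40 s allowed.

- **Door:** I pushed it with closed fingers until the catch resistance (about 6 N) gave way. It then stopped hard at about 22 N along the push direction. The last pictures show it flush, like the other cabinet's door.
- **Cap:** I pressed it to its hard stop 6 mm down, at about 11 N, then released it. The last check puts its top back at about 278–280 mm, which is its up position.
- **Everything else:** The label roll, bottle and the pot on this cabinet measured within about 1 cm of where they started. The other cabinet and its pot look unchanged in the pictures. The arm was clear of everything at hand-in.

No check failed. The networks disagreed by only a few mm, and the door's shut angle was judged from the flush view and hard stop because I had no joint reading.

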